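Discharge on the earthing post, then tare the balance

TASK

Get the balance ready for weighing: first touch the brass dome of the small earthing post lightly with the fingertips for a moment to discharge static, then gently press the green tare key of the balance all the way down, let it come back up, and withdraw. Do not press the grey or the red key, do not lift, knock over or push the post about, and leave the weighing boat on the pan, the vials, the stopper and the beaker where they are.

Things in the scene. Friction and masses are not known exactly. Their poses are not given: they have to be found in the camera images.
- balance: white bench balance, fixed, 200 (x) x 170 mm (y), deck 40 mm above the bench. Origin on the bench under its centre; at yaw 0 its x points away from the robot, y left. Steel pan, 104 mm across, at x = +38 mm, top 52 mm up, with the boat on it. Dark display before it. In front, at x = -76 mm, three keys in a row: green (tare) at y = +50, grey at 0, red at -50 mm
- key_tare_top (a point): centre of the top face of the green tare key (22 mm along x, 26 mm along y), 48 mm above the bench, 8 mm above the deck; moves down with the key; axes as the balance
- key_tare (a joint): travel of the green key: 0 up, 0.004 m fully down; sprung, about 1 N to start and 5 N fully down; returns by itself
- key_unit (a joint): travel of the grey key, 0 up, 0.004 m fully down; same spring; to be left alone
- key_power (a joint): travel of the red key, 0 up, 0.004 m fully down; same spring; to be left alone
- earth_post: loose earthing post, 0.7 kg: black round foot 52 mm across with a yellow and green ring, a brass stem and a brass dome on top, 65 mm high in all. Origin under the centre of the foot, z up
- earth_dome: the brass dome of the post, 27 mm across and 12 mm high; origin at the centre of its underside, 53 mm above the bench
- earth_top (a point): highest point of the brass dome, 65 mm above the bench; the dome is lightly sprung: it gives up to 5 mm downwards, about 0.5 N to start and 3.5 N at the bottom, where it is rigid
- boat: white square weighing boat, 60 x 60 x 15 mm, loose on the balance pan; origin at the centre of its underside, 52 mm above the bench
- blue_vial: blue-capped vial, 22 mm across, 48 mm high, standing loose; origin under its centre
- red_vial: red-capped vial with yellow contents, 22 mm across, 48 mm high, standing loose; origin under its centre
- stopper: brown rubber stopper, 32 mm across, 25 mm high, loose; origin under its centre
- beaker: small glass beaker, 44 mm across, 55 mm high, loose; origin under its centre
Mind the look-alikes: they are no part of the job. What is shaped like the boat but orange is not meant.

How it is judged (in metres and radians):
On the way, in this order (a step that is already met when the one before it is completed fails the run):
1. the fingertips touch the brass dome of the earthing post (more than 0.3 N for 0.2 s) (contact force between the fingers and earth_dome above 0.3 N), for 0.2 s.
2. then the fingers press the green tare key down by more than 3 mm for 0.1 s (value of joint key_tare above 0.003 m and contact force between the fingers and balance above 1 N), for 0.1 s.
At the end, for the whole second after the job is handed in: all three keys up again (within 1 mm), the earthing post upright (within 0.1 rad) and within 20 mm of its place, the boat, vials, stopper and beaker upright, at rest and within 12 mm of where they stood (value of joint each of key_tare, key_unit, key_power below 0.001 m and angle between earth_post's own z axis and vertical below 0.1 rad and distance of earth_post from where it was at the start of the episode below 0.02 m and linear speed of each of earth_post, boat, blue_vial, red_vial, stopper, beaker below 0.02 m/s and distance of each of boat, blue_vial, red_vial, stopper, beaker from where it was at the start of the episode below 0.012 m and angle between each of boat, blue_vial, red_vial, stopper, beaker's own z axis and vertical below 0.15 rad); the robot touches nothing.
It fails at once if the grey or the red key is pressed (more than 1.5 mm) (value of joint any of key_unit, key_power above 0.0015 m).
It fails at once if the earthing post is struck or pressed with more than 25 N (contact force between any of the fingers, the arm and earth_post above 25 N).
It fails at once if the balance is struck or pressed with more than 25 N (contact force between any of the fingers, the arm and balance above 25 N).
It fails at once if the earthing post is lifted, tipped or pushed more than 20 mm (height (world z) of earth_post above 0.008 m or angle between earth_post's own z axis and vertical above 0.3 rad or distance of earth_post from where it was at the start of the episode above 0.02 m).
It fails at once if the boat, a vial, the stopper or the beaker is moved more than 12 mm (distance of any of boat, blue_vial, red_vial, stopper, beaker from where it was at the start of the episode above 0.012 m).
It also fails if it takes over 48 s, if anything falls off the work surface, if the arm or the gripper's body presses on something with over 40 N, if the wrist force passes 120 N, or if a joint passes its speed limit or range.

ROBOT

A 6-joint arm with a two-finger parallel gripper is mounted at the origin on a cart in front of the work surface, level with it; the furniture and walls round the work are solid. World frame = base frame: x ahead of the robot, y to its left, z up, the work surface at z = 0. Lengths are in mm, angles in rad, forces in N, time in s.
With the tool pointing down it reaches from about 350 to 875 mm from the base axis. Payload 4.2 kg.
Tool frame: the origin (TCP) lies between the finger pads; the fingertips stand 14 mm ahead of it and the grasp point (between the pads) lies 5 mm behind it; z points along the fingers, y is the line along which they close (so a half turn about z gives the same grasp; the last joint's range is limited). The gripper opens to 85 mm and grips with 20 to 120 N. Pads are 22 mm wide; open, the fingers measure 114 mm over their backs; the gripper's body (76 mm by 85 mm) begins 54 mm behind the grasp point. The pads swing forward as they close: fully open they stand 13 mm farther back than shut.
Start: joints at [1.38, 0.385, 0.008, 0, -1.194, -0.259], TCP at [271.707, 562.827, 245.312] pointing down, gripper open.
Joint ranges: [-3.14, 3.14], [-1.21, 2.06], [-1.07, 1.41], [-3.16, 2.05], [-2.99, -0.16], [-3.1, 3.1]. Speed limits (rad/s): [2.79, 2.79, 3.14, 3.14, 3.14, 3.14].

INTERFACE

Orientations are given as a unit quaternion [x, y, z, w].
In Python, from bench import * gives the robot as it stands.
- The arm moves only by the tool carry_out, never from a script. Its argument "motion" is a list of rows, each a list of 7 numbers: the turn, a rotation vector about the tool's x, y, z in rad, then the shift along the tool's x, y, z in mm, then the opening, from -1 (shut) to 1 (fully open), so that 0 is half open. A call has 1 to 5 rows; each row is the pose to reach, as a shift and turn from the pose commanded when the call began, along the tool's axes at that moment; what a row does not reach only later rows make up. A row lasts 1/8 s, in which the tool goes at most 62.5 mm and 10.7 degrees, less where a joint would pass 70% of its speed; a pose out of reach is approached as far as the arm can. A call with a gripper value outside its range is refused whole. The fingers move at their own pace and stop on an object; the grip force is fixed at half the most. Time passes only in rows, so rows that repeat a pose let the fingers close. It gives the time, the measured TCP pose, the force, the opening and the grip force at its end, in the units of the state.
- read_state(): the state, without advancing time (a new reading comes with each control period).
- get_image(name): name is "scene" or "top" or "wrist"; returns a dict with "color" (400x640x3 uint8, blue, green, red), "mtx" (3x3 intrinsics, pixels), "position" and "orientation" of the camera in the world. Camera axes: x right, y down, z forward; pixel columns grow to the right and rows downward; lengths in mm; the calibration is good to about 2 mm. A picture is of the moment at which its call begins. There is no depth.
- job_done(): hands the job in; it is judged then, once.
The state is a dict: "clock": time; "joints": joint angles; "joint_vel": joint speeds; "joint_efforts": joint torques, N m; "position": TCP position; "ee_rot": TCP orientation; "contact_force": force on the tool from outside, world axes, zero at the start; "wrist_torque": the same for the moment, N m; "gripper_width": finger opening in mm; "grasp_force": force on a finger pad.
Only numpy, scipy, OpenCV 4.12 (cv2) and the standard library are available. Lean on these libraries where they do the work, as an engineer would, in place of code of your own. Each camera call takes 0.05 s, during which the arm holds its last target. There are 200 camera calls.

## Working session

There is one attempt and no reset: what is moved stays moved. The work goes in short steps, Python scripts to look and compute and a tool call to move; the robot and the scene stay as the last step left them, time stands still between calls to the robot, and variables do not carry over. Pictures are saved under pics/ and viewed, at most 10 in all, crops included, and the job is handed in when it is done.

Besides the shell and the picture viewer there is one more tool, called after "Call:" by a JSON object that holds its "api" and its "payload", one argument or row to a line. carry_out: Moves the arm, as the interface text tells. Its arguments: {"type":"object","properties":{"motion":{"type":"array"}},"required":["motion"]}

```bash
mkdir -p pics; cat > h.py <<'E'
from bench import *
import numpy as np, cv2
from scipy.spatial.transform import Rotation as R
def ray(im,u,v,z):
    p=np.array(im["position"],float); M=np.array(im["mtx"])
    d=R.from_quat(im["orientation"]).apply(np.linalg.solve(M,[u,v,1]))
    return p+d*(z-p[2])/d[2]
def proj(im,P):
    c=R.from_quat(im["orientation"]).inv().apply(np.array(P,float)-im["position"]); q=np.array(im["mtx"])@c
    return q[:2]/q[2]
E
python3 - <<'E'
from h import *
for n in("top","scene"):
    i=get_image(n); cv2.imwrite(f"pics/{n}0.png",i["color"]); print(n,i["position"],i["orientation"],i["mtx"])
s=read_state(); print(s["clock"],s["position"],s["ee_rot"],s["contact_force"],s["gripper_width"])
E
```

```text
top [ 315.11748373 -197.14590604 1013.98048204] [-0.69380583  0.71081377 -0.08215082  0.08141559] [[432.42186798   0.         322.26647147]
 [  0.         432.42186798 201.64896257]
 [  0.           0.           1.        ]]
scene [  31.11974121 -653.23950999  767.67101922] [ 0.84679729 -0.36848932  0.16123072 -0.34807274] [[447.73853765   0.         319.90058415]
 [  0.         447.73853765 201.41862872]
 [  0.           0.           1.        ]]
0.1 [271.49145809 562.39208451 244.32365734] [ 9.74800426e-01 -2.23076545e-01 -1.80829718e-04  9.76096653e-04] [-0.21423073  0.11565611  0.38992151] 85.29040679052187
```

View pics/top0.png

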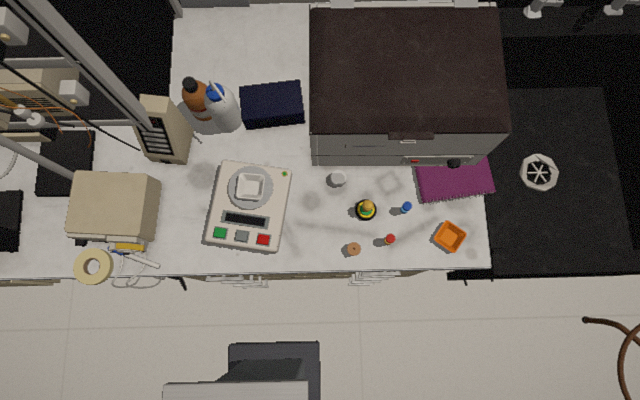

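View pics/scene0.png

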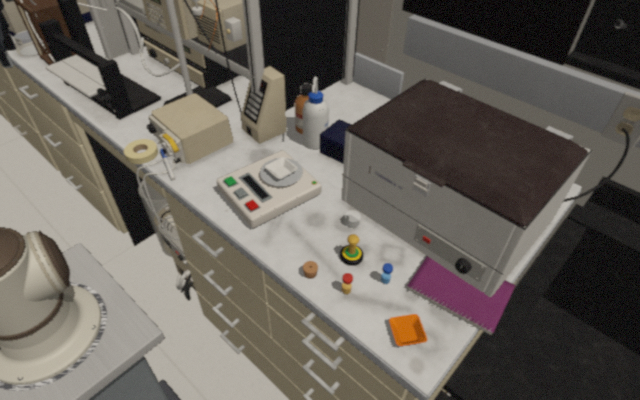

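The top view shows the balance with its green, grey and red keys at about (220,232), (241,236) and (263,239), and the post at (366,210). In the scene view the green key is at (231,182) and the dome at (352,240). The red vial is at (390,239) in the top view and the stopper at (354,249). Next I measure them.

```bash
python3 - <<'E'
from h import *
I={n:get_image(n) for n in("top","scene")}
def blobs(im,box,lo,hi,mn=15):
    x0,y0,x1,y1=box; h=cv2.cvtColor(im["color"][y0:y1,x0:x1],cv2.COLOR_BGR2HSV)
    m=cv2.inRange(h,np.array(lo),np.array(hi)); n,l,s,c=cv2.connectedComponentsWithStats(m)
    return [(c[i]+[x0,y0],s[i,4],s[i,:4]+[x0,y0,0,0]) for i in range(1,n) if s[i,4]>=mn]
t,s=I["top"],I["scene"]
g=blobs(t,(200,215,235,250),(45,80,50),(90,255,255)); r=blobs(t,(245,225,280,255),(165,100,60),(180,255,255))+blobs(t,(245,225,280,255),(0,120,60),(8,255,255))
for k in (g,r):
    for b in k: print("key",b[0],b[1],ray(t,*b[0],48).round(1))
for b in blobs(s,(215,170,245,195),(45,80,50),(90,255,255)): print("scene green",b[0],b[1],ray(s,*b[0],48).round(1))
for im,box,z in((t,(350,195,382,225),60),(s,(338,228,368,268),60)):
    for b in blobs(im,box,(12,90,60),(32,255,255),8): print("brass",b[0],b[1],b[2],ray(im,*b[0],z).round(1))
for im,c,n in((t,(366,210),"a"),(s,(352,248),"b")):
    x,y=c; cv2.imwrite(f"pics/z{n}.png",cv2.resize(im["color"][y-20:y+20,x-25:x+25],None,fx=8,fy=8,interpolation=cv2.INTER_NEAREST))
a=cv2.imread("pics/za.png");b=cv2.imread("pics/zb.png"); cv2.imwrite("pics/zab.png",np.hstack([a,b]))
print("vials/stopper",[ray(t,*p,h).round() for p,h in(((390,239),45),((406,208),45),((354,249),25),((338,179),30))])
E
```

```text
key [219.41284404 232.37614679] 109 [477.5  33.   48. ]
key [262.89908257 238.89908257] 109 [460.3 -65.3  48. ]
scene green [229.92753623 181.10144928] 69 [474.3  28.   48. ]
brass [366.18009479 208.06161137] 211 [357 200  18  18] [ 523.  -299.7   60. ]
brass [352.17482517 248.18181818] 286 [342 234  20  27] [ 508.3 -319.8   60. ]
vials/stopper [array([ 454., -352.,   45.]), array([ 524., -393.,   45.]), array([ 435., -271.,   25.]), array([ 602., -240.,   30.])]
```

View pics/zab.png

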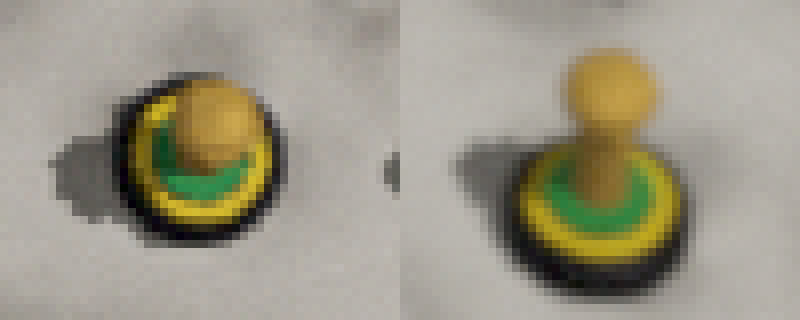

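The crops put the dome centre at (367.6,204.9) in the top view and (353,238.7) in the scene view. The foot sits concentric below it. The keys are 99.8 mm apart against 100 expected, so that measurement holds.

```bash
cat >> h.py <<'E'
def go(P,yaw=None):
    s=read_state(); r=R.from_quat(s["ee_rot"]); x=r.as_matrix()[:,0]; y0=np.arctan2(x[1],x[0])
    print("t",round(s["clock"],2),"pos",np.round(s["position"],1),"yaw",round(y0,3),"F",np.round(s["contact_force"],2),"w",round(s["gripper_width"],1))
    print("shift",r.inv().apply(np.array(P,float)-s["position"]).round(1),"turn z",None if yaw is None else round(-(yaw-y0),3))
E
python3 - <<'E'
from h import *
t,s=get_image("top"),get_image("scene")
def tri(p,q):
    o=[];d=[]
    for im,u in((t,p),(s,q)):
        a=np.array(im["position"],float); b=ray(im,*u,0)-a; o.append(a); d.append(b/np.linalg.norm(b))
    A=sum(np.eye(3)-np.outer(e,e) for e in d); B=sum((np.eye(3)-np.outer(e,e))@a for a,e in zip(o,d)); P=np.linalg.solve(A,B)
    return P.round(1),[np.linalg.norm(np.cross(P-a,e)).round(1) for a,e in zip(o,d)]
print("dome",tri((367.6,204.9),(353,238.7)),ray(t,367.6,204.9,59).round(1),ray(s,353,238.7,59).round(1),"foot",ray(t,365.5,209.3,6).round(1))
print("green",tri((219.4,232.4),(229.9,181.1)))
go((527,-303,200),-0.173)
E
```

```text
dome (array([ 530.9, -303.5,   57.1]), [np.float64(0.0), np.float64(0.0)]) [ 530.5 -303.3   59. ] [ 529.6 -304.4   59. ] foot [ 531.8 -303.7    6. ]
green (array([478.7,  34.7,  40.9]), [np.float64(0.0), np.float64(0.0)])
t 0.3 pos [271.6 562.7 244.9] yaw -0.45 F [-0.43 -0.72  0.36] w 85.4
shift [606.4 668.5  45.5] turn z -0.277
```

Call:
{"api": "carry_out", "payload": {
  "motion": [
    [0,0,-0.277,40,44,0,-1],
    [0,0,-0.277,80,88,0,-1],
    [0,0,-0.277,120,132,0,-1],
    [0,0,-0.277,160,176,0,-1],
    [0,0,-0.277,200,220,0,-1]
  ]
}}

```text
clock: 0.92
position: [356.3, 275.9, 245.6]
ee_rot: [0.996, -0.086, 0.0, -0.0]
contact_force: [1.2, 0.5, 0.6]
gripper_width: 0.0
grasp_force: 0.0
```

```bash
python3 -c "
from h import *
go((530,-303,180),-0.173)"
```

```text
t 0.93 pos [356.3 275.9 245.6] yaw -0.172 F [1.16 0.52 0.64] w 0.0
shift [270.2 540.6  65.3] turn z 0.001
```

Call:
{"api": "carry_out", "payload": {
  "motion": [
    [0,0,0,27,54,0,-1],
    [0,0,0,54,108,0,-1],
    [0,0,0,81,162,0,-1],
    [0,0,0,108,216,0,-1],
    [0,0,0,120,245,0,-1]
  ]
}}

```text
clock: 1.55
position: [432.4, 13.4, 245.5]
ee_rot: [0.996, -0.088, 0.0, -0.0]
contact_force: [0.4, 1.2, 0.5]
gripper_width: 0.1
grasp_force: 0.0
```

```bash
python3 -c "
from h import *
i=get_image('wrist'); cv2.imwrite('pics/w1.png',i['color']); print(i['position'],i['orientation'],proj(i,(478,33,48)))
go((530,-303,180),-0.173)"
```

```text
[500.04434888   1.20652944 374.61575272] [-0.63636094  0.75934548  0.104179   -0.08709725] [297.63243617 141.9674617 ]
t 1.6 pos [432.5  11.9 245.4] yaw -0.177 F [ 0.58 -1.34 -0.63] w 0.2
shift [151.3 292.8  65.6] turn z -0.004
```

View pics/w1.png

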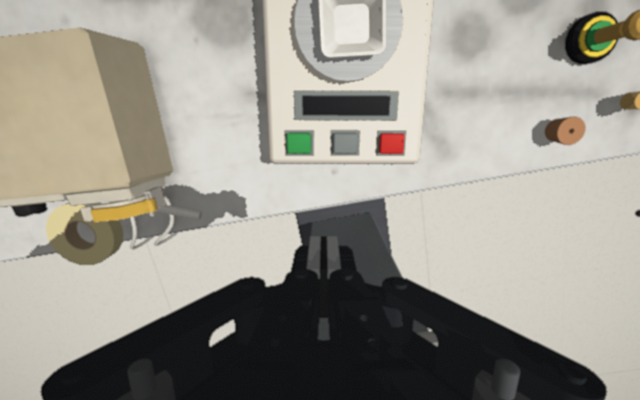

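The wrist view shows green at (299,142), grey at (345,142) and red at (391,143). The predicted green position was (297.6,142), so the two agree. I'll move on to the dome.

Call:
{"api": "carry_out", "payload": {
  "motion": [
    [0,0,0,26,52,0,-1],
    [0,0,0,52,104,0,-1],
    [0,0,0,78,156,10,-1],
    [0,0,0,104,208,30,-1],
    [0,0,0,126,250,40,-1]
  ]
}}

```text
clock: 2.22
position: [513.3, -254.2, 204.1]
ee_rot: [0.996, -0.087, -0.001, -0.0]
contact_force: [0.4, 0.3, 1.6]
gripper_width: 0.1
grasp_force: 0.0
```

```bash
python3 -c "
from h import *
i=get_image('wrist'); cv2.imwrite('pics/w2.png',i['color']); print(i['position'],proj(i,(530.5,-303.7,59)),proj(i,(530.5,-303.7,65)))
go((530.5,-303.7,110),-0.173)"
```

```text
[ 581.13742318 -266.27998612  333.08353279] [373.33094426 164.16475975] [374.40034835 165.22087879]
t 2.27 pos [ 514.4 -257.9  202.5] yaw -0.177 F [ 3.77 -3.51  0.79] w -0.2
shift [24.1 42.1 92.5] turn z -0.004
```

View pics/w2.png

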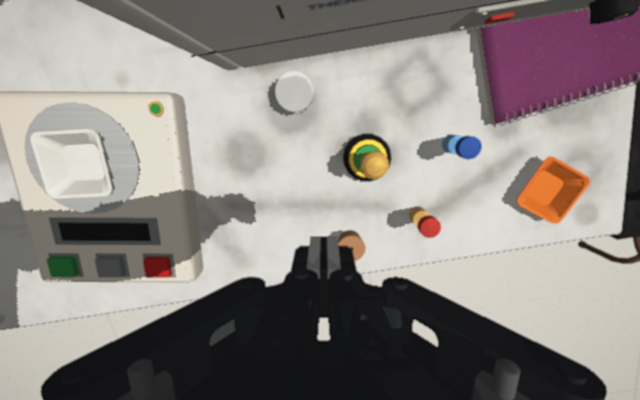

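The dome shows at (374,164), exactly where predicted, and the way down is clear. I'll descend.

Call:
{"api": "carry_out", "payload": {
  "motion": [
    [0,0,0,12,21,20,-1],
    [0,0,0,24,44,50,-1],
    [0,0,0,24,44,80,-1],
    [0,0,0,24,44,100,-1],
    [0,0,0,24,44,108,-1]
  ]
}}

```text
clock: 2.9
position: [528.8, -299.4, 95.9]
ee_rot: [0.996, -0.086, -0.001, -0.0]
contact_force: [0.2, -0.1, -0.7]
gripper_width: -0.2
grasp_force: 0.0
```

```bash
python3 -c "
from h import *
i=get_image('wrist'); cv2.imwrite('pics/w3.png',i['color'])
go((530.5,-303.7,79),-0.173)
go((530.5,-303.7,79),-0.173)"
```

```text
t 2.95 pos [ 528.8 -299.3   95.7] yaw -0.173 F [-1.59  0.35 -1.23] w -0.0
shift [ 2.5  4.1 16.6] turn z 0.0
t 2.95 pos [ 528.8 -299.3   95.7] yaw -0.173 F [-1.59  0.35 -1.23] w -0.0
shift [ 2.5  4.1 16.6] turn z 0.0
```

View pics/w3.png

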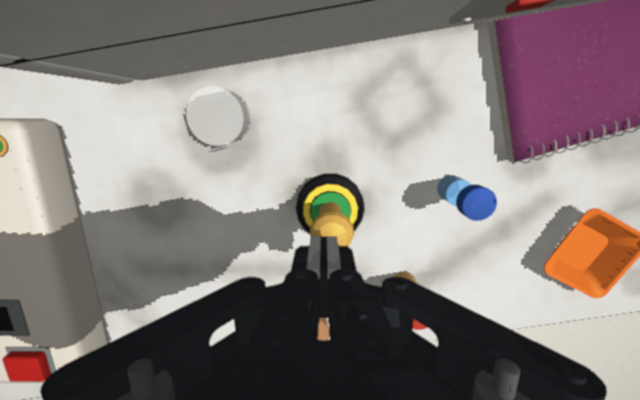

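The closed tips, at about (325,240), stand just above the dome, which is centred near (332,228) and sits slightly to the right. That matches the remaining (2.5, 4) mm shift.

Call:
{"api": "carry_out", "payload": {
  "motion": [
    [0,0,0,2.5,4,6,-1],
    [0,0,0,2.5,4,12,-1],
    [0,0,0,2.5,4,15,-1],
    [0,0,0,2.5,4,17,-1],
    [0,0,0,2.5,4,18,-1]
  ]
}}

```text
clock: 3.58
position: [531.3, -304.0, 79.4]
ee_rot: [0.996, -0.086, 0.0, 0.0]
contact_force: [-0.1, 0.7, 1.2]
gripper_width: -0.0
grasp_force: 0.0
```

Call:
{"api": "carry_out", "payload": {
  "motion": [
    [0,0,0,0,0,1,-1],
    [0,0,0,0,0,2,-1],
    [0,0,0,0,0,2,-1],
    [0,0,0,0,0,2,-1]
  ]
}}

```text
clock: 4.08
position: [531.3, -304.0, 77.5]
ee_rot: [0.996, -0.086, 0.0, 0.0]
contact_force: [-0.2, 0.6, 1.9]
gripper_width: -0.1
grasp_force: 0.8
```

```bash
python3 -c "
from h import *
import time
i=get_image('wrist')
go((530.5,-303.7,79),-0.173)
i=get_image('wrist')
go((530.5,-303.7,79),-0.173)
cv2.imwrite('pics/w4.png',i['color'][150:300,220:440])"
```

```text
t 4.12 pos [ 531.3 -304.    77.5] yaw -0.173 F [-0.25 -0.58  1.15] w -0.4
shift [-0.9 -0.2 -1.5] turn z 0.0
t 4.17 pos [ 531.3 -304.    77.5] yaw -0.173 F [-0.1   1.61  1.59] w -0.0
shift [-0.9 -0.2 -1.5] turn z 0.0
```

Call:
{"api": "carry_out", "payload": {
  "motion": [
    [0,0,0,0,0,1,-1],
    [0,0,0,0,0,2,-1],
    [0,0,0,0,0,2,-1],
    [0,0,0,0,0,2,-1],
    [0,0,0,0,0,2,-1]
  ]
}}

```text
clock: 4.8
position: [531.3, -304.0, 75.4]
ee_rot: [0.996, -0.086, 0.0, 0.0]
contact_force: [-0.6, 0.7, 2.6]
gripper_width: 0.0
grasp_force: 1.4
```

```bash
python3 -c "
from h import *
go((478,33,100),-0.173)
for k in range(4):
    get_image('wrist'); print(read_state()['contact_force'].round(2) if hasattr(read_state()['contact_force'],'round') else read_state()['contact_force'])"
```

```text
t 4.8 pos [ 531.3 -304.    75.4] yaw -0.173 F [-0.61  0.7   2.63] w 0.0
shift [-110.4 -322.9  -24.6] turn z 0.0
[-0.52  0.38  1.92]
[-0.49  0.08  2.69]
[-0.51  0.2   3.05]
[0.15 0.68 3.07]
```

A steady push of about 2.7 N on the dome, held for over 0.5 s. Now I lift off and go to the key.

Call:
{"api": "carry_out", "payload": {
  "motion": [
    [0,0,0,0,0,-20,-1],
    [0,0,0,0,0,-75,-1],
    [0,0,0,-18,-54,-90,-1],
    [0,0,0,-36,-108,-90,-1],
    [0,0,0,-54,-162,-90,-1]
  ]
}}

```text
clock: 5.62
position: [505.3, -133.7, 165.1]
ee_rot: [0.996, -0.087, 0.0, -0.0]
contact_force: [0.6, 0.3, 1.2]
gripper_width: -0.0
grasp_force: 0.0
```

Call:
{"api": "carry_out", "payload": {
  "motion": [
    [0,0,0,-18,-50,0,-1],
    [0,0,0,-36,-100,0,-1],
    [0,0,0,-75,-145,0,-1],
    [0,0,0,-96,-161,0,-1],
    [0,0,0,-96,-161,0,-1]
  ]
}}

```text
clock: 6.25
position: [437.9, 40.9, 165.2]
ee_rot: [0.996, -0.085, -0.0, -0.0]
contact_force: [-0.8, 0.4, 0.3]
gripper_width: -0.0
grasp_force: 0.0
```

```bash
python3 - <<'E'
from h import *
i=get_image('wrist'); cv2.imwrite('pics/w5.png',i['color'])
h=cv2.cvtColor(i["color"],cv2.COLOR_BGR2HSV)
n=0
for lo,hi in(((45,100,40),(90,255,255)),((170,120,60),(180,255,255)),((0,150,60),(5,255,255))):
    c,l,s,m=cv2.connectedComponentsWithStats(cv2.inRange(h,np.array(lo),np.array(hi)))
    for k in range(1,c):
        if s[k,4]>150: print(s[k],m[k],ray(i,*m[k],48).round(1))
print(proj(i,(478,33,48)),i["position"])
go((478,33,64),-0.173)
E
```

```text
[310 139  32  27 818] [325.16748166 151.77139364] [477.2  32.5  48. ]
[430 140  35  27 811] [446.49445129 152.7891492 ] [459.7 -64.5  48. ]
[324.36650582 150.9288112 ] [505.67312774  29.1090678  294.22441861]
t 6.3 pos [438.8  40.4 165.3] yaw -0.171 F [ 0.82 -0.95  0.31] w 0.1
shift [ 39.9   0.6 101.3] turn z 0.002
```

View pics/w5.png

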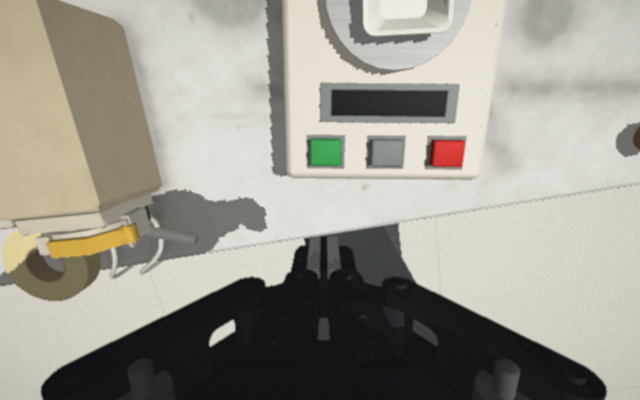

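The wrist view shows green at (325,152), which casts to (477.3, 32.6) and agrees with the earlier measurement. I'll approach and press.

Call:
{"api": "carry_out", "payload": {
  "motion": [
    [0,0,0,20,0.5,20,-1],
    [0,0,0,39,0.5,55,-1],
    [0,0,0,39,0.5,80,-1],
    [0,0,0,39,0.5,94,-1],
    [0,0,0,39,0.5,98,-1]
  ]
}}

```text
clock: 6.92
position: [477.3, 32.1, 66.5]
ee_rot: [0.996, -0.087, -0.001, 0.0]
contact_force: [0.6, 1.3, 0.6]
gripper_width: 0.1
grasp_force: 0.0
```

Call:
{"api": "carry_out", "payload": {
  "motion": [
    [0,0,0,0,0,1,-1],
    [0,0,0,0,0,3,-1],
    [0,0,0,0,0,5,-1],
    [0,0,0,0,0,6,-1],
    [0,0,0,0,0,6,-1]
  ]
}}

```text
clock: 7.55
position: [477.5, 32.9, 61.6]
ee_rot: [0.996, -0.086, 0.0, -0.0]
contact_force: [-0.5, -0.1, 2.0]
gripper_width: 0.1
grasp_force: 0.7
```

```bash
python3 -c "
from h import *
for k in range(3): get_image('wrist'); go((477.5,32.7,58),-0.173)"
```

```text
t 7.6 pos [477.5  32.9  61.6] yaw -0.173 F [-0.54  0.43  1.18] w -0.1
shift [0.  0.2 3.6] turn z 0.0
t 7.65 pos [477.5  32.9  61.5] yaw -0.173 F [-0.61  1.71  0.96] w -0.2
shift [0.  0.2 3.5] turn z 0.0
t 7.7 pos [477.5  32.9  61.5] yaw -0.173 F [0.04 0.6  1.69] w 0.1
shift [0.  0.2 3.5] turn z 0.0
```

The key is just starting to move. I'll press it about 3.8 mm further, slowly.

Call:
{"api": "carry_out", "payload": {
  "motion": [
    [0,0,0,0,0,1,-1],
    [0,0,0,0,0,2,-1],
    [0,0,0,0,0,3,-1],
    [0,0,0,0,0,3.5,-1],
    [0,0,0,0,0,3.5,-1]
  ]
}}

```text
clock: 8.32
position: [477.5, 32.9, 58.1]
ee_rot: [0.996, -0.086, 0.0, -0.0]
contact_force: [-1.1, 1.3, 6.0]
gripper_width: 0.0
grasp_force: 2.7
```

```bash
python3 -c "
from h import *
for k in range(3): get_image('wrist'); go((477.5,32.7,58),-0.173)"
```

```text
t 8.38 pos [477.5  32.9  58.1] yaw -0.173 F [-1.    1.38  5.1 ] w -0.2
shift [0.  0.2 0.1] turn z 0.0
t 8.43 pos [477.5  32.9  58.1] yaw -0.173 F [-1.98  2.11  6.44] w 0.2
shift [0.  0.2 0.1] turn z 0.0
t 8.47 pos [477.5  32.9  58.1] yaw -0.173 F [-0.91  1.97  6.1 ] w 0.3
shift [0.  0.2 0.1] turn z 0.0
```

Call:
{"api": "carry_out", "payload": {
  "motion": [
    [0,0,0,0,0,0.4,-1],
    [0,0,0,0,0,0.4,-1],
    [0,0,0,0,0,0.4,-1]
  ]
}}

```text
clock: 8.85
position: [477.5, 32.9, 58.0]
ee_rot: [0.996, -0.086, 0.0, -0.0]
contact_force: [-2.2, 2.0, 7.8]
gripper_width: 0.3
grasp_force: 4.1
```

Call:
{"api": "carry_out", "payload": {
  "motion": [
    [0,0,0,0,0,-3,-1],
    [0,0,0,0,0,-10,-1],
    [0,0,0,0,0,-50,-1],
    [0,0,0,-30,0,-100,-1],
    [0,0,0,-60,0,-130,-1]
  ]
}}

```text
clock: 9.48
position: [418.0, 43.1, 189.3]
ee_rot: [0.996, -0.087, 0.001, -0.0]
contact_force: [0.3, 0.1, 0.3]
gripper_width: -0.0
grasp_force: 0.0
```

Call:
{"api": "carry_out", "payload": {
  "motion": [
    [0,0,0,0,0,0,-1],
    [0,0,0,0,0,0,-1],
    [0,0,0,0,0,0,-1]
  ]
}}

```text
clock: 9.85
position: [418.2, 42.8, 186.3]
ee_rot: [0.996, -0.087, -0.001, 0.001]
contact_force: [0.2, 0.1, -0.4]
gripper_width: 0.2
grasp_force: 0.0
```

```bash
python3 -c "
from h import *
i=get_image('wrist'); j=get_image('top')
cv2.imwrite('pics/end.png',np.vstack([i['color'][0:260],j['color'][120:290]])); go((0,0,0))"
```

```text
t 9.95 pos [418.3  42.8 186.3] yaw -0.173 F [-0.26  0.14  1.3 ] w 0.3
shift [-404.2  114.1  187.4] turn z None
```

View pics/end.png

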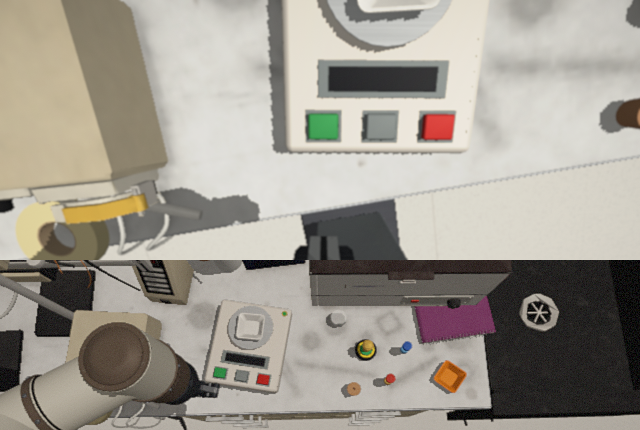

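All three keys are up, with green at (323,127) in the wrist view. In the top view the post, vials, stopper, beaker and boat are where they started, and the arm is clear. I'm handing in.

```bash
python3 -c "
from bench import *
print(job_done())"
```

```text
the job is handed in; nothing more can be done
None
```

I touched the earthing post's brass dome at about 2.7 N, pressed the green tare key all the way down and let it come back up, then withdrew. Nothing else appeared moved in the last pictures, and the job is handed in; no verdict came back.

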